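Deal mower blades into kit trays

TASK

Deal the six sound mower blades round the three low kit trays, one to each tray in turn and then a second to each, so that every kit tray ends with two lying flat side by side and fully inside, and put the snapped blade in the high-walled scrap tray. The edges are sharp, so never pick a blade up: with only light fingertip pressure on the flat each one slides along the mat and in through a tray's open front. Leave the filter, the carton and the tin alone.

Things in the scene. Friction and masses are not known exactly. Their poses are not given: they have to be found in the camera images.
- mat: fixed dark counter mat, 335 (x) x 600 (y) mm (all sizes here in mm), origin under its centre, x away from the robot. Blades lie in a loose row near x = -106, about 78 apart, roughly along x; the trays stand in a row at x = +102.5, 118 apart; the strip between is free
- mat_top: smooth hard top sheet of the mat, 4 thick, its top 10 above the counter, on a springy underlay: pressed with more than 1 to 5 N the whole sheet goes down, about 1 mm per further 4 N, at most 5 mm, and comes back up. Origin: centre of its underside, 6 above the counter
- tray1: kit tray: fixed three-sided frame of bare sheet metal, no floor, standing on the mat; inside 110 wide (y) x 110 mm deep (x), just room for two blades side by side lengthwise; walls 3 thick, 18 high above the mat, none at the front (-x, robot side). Origin: middle of the inside, at counter level; the inside spans x +-55, y +-55. x runs from open front to back wall, parallel to the mat's x
- tray2: kit tray: fixed three-sided frame of bare sheet metal, no floor, standing on the mat; inside 110 wide (y) x 110 mm deep (x), just room for two blades side by side lengthwise; walls 3 thick, 18 high above the mat, none at the front (-x, robot side). Origin: middle of the inside, at counter level; the inside spans x +-55, y +-55. x runs from open front to back wall, parallel to the mat's x
- tray3: kit tray: fixed three-sided frame of bare sheet metal, no floor, standing on the mat; inside 110 wide (y) x 110 mm deep (x), just room for two blades side by side lengthwise; walls 3 thick, 18 high above the mat, none at the front (-x, robot side). Origin: middle of the inside, at counter level; the inside spans x +-55, y +-55. x runs from open front to back wall, parallel to the mat's x
- scrap_tray: scrap tray: same bare metal frame, inside size, origin and axes as the kit trays, but walls 45 high above the mat; it stands in the same row as the three kit trays, anywhere in it. Fixed
- blade1: sound mower blade: flat steel bar, mm: 86 long (x) x 40 wide (y) x 5 thick, 0.10 to 0.16 kg, 20 mm bolt hole centred at x = -27, bevelled long sides. Lies flat, either end towards the robot. Origin: centre of its underside. It slides more easily on the mat than under a fingertip: shut fingertips, one behind the other along the blade, pressed on its middle with 6 to 15 N take it along and turn it
- blade2: sound mower blade: flat steel bar, mm: 86 long (x) x 40 wide (y) x 5 thick, 0.10 to 0.16 kg, 20 mm bolt hole centred at x = -27, bevelled long sides. Lies flat, either end towards the robot. Origin: centre of its underside. It slides more easily on the mat than under a fingertip: shut fingertips, one behind the other along the blade, pressed on its middle with 6 to 15 N take it along and turn it
- blade3: sound mower blade: flat steel bar, mm: 86 long (x) x 40 wide (y) x 5 thick, 0.10 to 0.16 kg, 20 mm bolt hole centred at x = -27, bevelled long sides. Lies flat, either end towards the robot. Origin: centre of its underside. It slides more easily on the mat than under a fingertip: shut fingertips, one behind the other along the blade, pressed on its middle with 6 to 15 N take it along and turn it
- blade4: sound mower blade: flat steel bar, mm: 86 long (x) x 40 wide (y) x 5 thick, 0.10 to 0.16 kg, 20 mm bolt hole centred at x = -27, bevelled long sides. Lies flat, either end towards the robot. Origin: centre of its underside. It slides more easily on the mat than under a fingertip: shut fingertips, one behind the other along the blade, pressed on its middle with 6 to 15 N take it along and turn it
- blade5: sound mower blade: flat steel bar, mm: 86 long (x) x 40 wide (y) x 5 thick, 0.10 to 0.16 kg, 20 mm bolt hole centred at x = -27, bevelled long sides. Lies flat, either end towards the robot. Origin: centre of its underside. It slides more easily on the mat than under a fingertip: shut fingertips, one behind the other along the blade, pressed on its middle with 6 to 15 N take it along and turn it
- blade6: sound mower blade: flat steel bar, mm: 86 long (x) x 40 wide (y) x 5 thick, 0.10 to 0.16 kg, 20 mm bolt hole centred at x = -27, bevelled long sides. Lies flat, either end towards the robot. Origin: centre of its underside. It slides more easily on the mat than under a fingertip: shut fingertips, one behind the other along the blade, pressed on its middle with 6 to 15 N take it along and turn it
- broken_blade: broken mower blade: same steel, 40 wide, 5 thick, but snapped off to 62 long with a stepped, jagged end at +x (62 at the -y side, 45 at the +y side); 20 mm bolt hole centred 15 mm from the origin towards -x; solid from -4 mm towards +x. Origin: centre of the underside of its 62 x 40 outline
- oil_filter: bystander: white screw-on oil filter, 76 diameter, 80 high, standing; origin under its centre
- carton: bystander: small cardboard carton 75 x 55 x 50 high; origin under its centre
- grease_tin: bystander: dark tin with paper label, 80 diameter, 75 high, standing; origin under its centre
There are look-alikes about, which are no part of the job. Leave any purple look-alike of the broken_blade alone. What is shaped like the blade5 but green is not meant.

How it is judged:
By the outcome, as a careful person would: the job done as asked, in the order asked, and still so for the second after the job is handed in, with the robot touching nothing.
It also fails if it takes over 72 s, if anything falls off the work surface, if the arm or the gripper's body presses on something with over 40 N, if the wrist force passes 120 N, or if a joint passes its speed limit or range.

ROBOT

A 6-joint arm with a two-finger parallel gripper is mounted at the origin on the work surface. World frame = base frame: x ahead of the robot, y to its left, z up, the work surface at z = 0. Lengths are in mm, angles in rad, forces in N, time in s.
With the tool pointing down it reaches from about 425 to 1125 mm from the base axis. Payload 14.9 kg.
Tool frame: the origin (TCP) lies on the centre line of the jaws, within the pads' length; the fingertips stand 17 mm ahead of it and the grasp point (between the pads) lies 2 mm behind it; z points along the fingers, x is the direction in which the jaws open and shut, and the axes are right-handed (so a half turn about z gives the same grasp; the last joint's range is limited). The gripper opens to 91 mm and grips with 3 to 60 N. Pads are 32 mm wide; open, the fingers measure 118 mm over their backs; the gripper's body (76 mm by 178 mm) begins 60 mm behind the grasp point.
Start: joints at [1.077, 0.379, 1.734, -0, 1.028, -0.033], TCP at [311.274, 626.998, 230.932] pointing down, gripper open.
Joint ranges: [-2.77, 2.77], [-0.74, 2.19], [0, 2.66], [-1.06, 4.2], [0.31, 2.87], [-3.08, 3.08]. Speed limits (rad/s): [1.89, 1.89, 2.39, 3.14, 3.14, 3.14].

INTERFACE

Orientations are given as a rotation vector (axis times angle).
In Python, from rig import r, cams, order, models gives the robot as it stands.
- The arm moves only by the shell command python3 -m creep 'ROWS'. ROWS is JSON, a list of rows, each a list of 3 entries, a list of its own where there are three numbers: the turn, a rotation vector about the world's x, y, z in units of 10 degrees (1.0 is 10 degrees), then the shift along the world's x, y, z in m, then the closure, from -1 (fully open) to 1 (shut). In form: [[[rx, ry, rz], [x, y, z], grip], ...]. A call has exactly 10 rows; each row is the pose to reach, as a shift and turn from the pose commanded when the call began; what a row does not reach only later rows make up. A row lasts 1/8 s, in which the tool goes at most 62.5 mm and 10.7 degrees, less where a joint would pass 70% of its speed; a pose out of reach is approached as far as the arm can. A call with a gripper value outside its range is refused whole. The fingers move at their own pace and stop on an object; the grip force is fixed at half the most. Time passes only in rows, so rows that repeat a pose let the fingers close, or fill a call up. It gives the time, the measured TCP pose, the force and the opening at its end, in the units of the state.
- r.get_state(): the state, without advancing time (a new reading comes with each control period).
- cams.capture(name): name is "scene" or "top" or "wrist"; returns a dict with "frame" (384x512x3 uint8, red, green, blue), "mtx" (3x3 intrinsics, pixels), "world_to_cam" (4x4, takes a point from world to camera coordinates); the wrist camera has in their place "tool_from_camera" (4x4, takes a point from camera to tool coordinates, whose origin is the TCP and whose axes are the tool frame's). Camera axes: x right, y down, z forward; pixel columns grow to the right and rows downward; lengths in mm; the calibration is good to about 2 mm. A picture is of the moment at which its call begins: read the wrist's pose just before it. There is no depth.
- order.hand_in(): hands the job in, once; it reports no verdict.
Trained networks look in the newest picture that a camera, given by its name, has taken for a name from the list of things; names that differ only in an ending like _2 or _b are one class to them, and where a whole thing is asked for, a point or a joint stands for the part that bears it (a point fixed in the world has none). Each returns a list of dicts, best first, with "confidence" (0 to 1); they miss things now and then, are a little off and sometimes report something else, mostly with a low value. They report only what shows in the picture. A call takes as long as a camera call. They do not tell look-alikes from the thing itself.
- models.spot_in(camera, query): "centre" ([x, y, z] in mm, in the coordinates of the camera as it stood for that picture, good to about 4 mm: the middle of the surface that is visible of it).
- models.cut_out(camera, query): "pixels" (384x512 bool, what is visible of it).
The state is a dict: "t": time; "joint_positions": joint angles; "joint_vel": joint speeds; "tau": joint torques, N m; "position": TCP position; "tool_rot": TCP orientation; "contact_force": force on the tool from outside, world axes, zero at the start; "moment": the same for the moment, N m; "opening": opening from 0.0 (shut) to 1.0 (fully open).
Only numpy, scipy, OpenCV 4.12 (cv2) and the standard library are available. Lean on these libraries where they do the work, as an engineer would, in place of code of your own. Each camera call takes 0.05 s, during which the arm holds its last target.

## Working session

There is one attempt and no reset: what is moved stays moved. The work goes in short steps, Python scripts to look and compute and a shell command to move; the robot and the scene stay as the last step left them, time stands still between calls to the robot, and variables do not carry over. Pictures are saved under pics/ and viewed, and the job is handed in when it is done.

I'll start by looking at the scene.

```bash
ls; mkdir -p pics
python3 - <<'E'
from rig import r,cams,order,models
import cv2,numpy as np
s=r.get_state(); print({k:np.round(v,3).tolist() for k,v in s.items()})
for n in ("top","scene"):
    c=cams.capture(n); cv2.imwrite(f"pics/{n}0.png",cv2.cvtColor(c["frame"],cv2.COLOR_RGB2BGR))
    print(n,np.round(c["mtx"],1).tolist(),np.round(c["world_to_cam"],3).tolist())
    np.savez(f"{n}0.npz",**{k:v for k,v in c.items()})
E
```

```text
pics
{'t': 0.0, 'joint_positions': [1.077, 0.379, 1.735, 0.0, 1.028, -0.033], 'joint_vel': [-0.0, -0.002, 0.0, 0.0, 0.002, -0.002], 'tau': [-0.002, -76.375, -43.435, 0.065, 0.043, -0.0], 'position': [311.095, 626.662, 230.291], 'tool_rot': [2.67, 1.655, -0.001], 'contact_force': [-0.445, 0.175, -0.243], 'moment': [-0.023, 0.005, -0.025], 'opening': 1.001}
top [[497.3, 0.0, 253.4], [0.0, 497.3, 196.8], [0.0, 0.0, 1.0]] [[-0.018, -1.0, 0.019, 5.075], [-0.999, 0.017, -0.038, 459.23], [0.037, -0.02, -0.999, 1513.448], [0.0, 0.0, 0.0, 1.0]]
scene [[422.1, 0.0, 253.6], [0.0, 422.1, 197.6], [0.0, 0.0, 1.0]] [[-0.859, 0.512, -0.002, 408.545], [0.304, 0.507, -0.807, -124.654], [-0.412, -0.694, -0.591, 1564.973], [0.0, 0.0, 0.0, 1.0]]
```

Run:
```python
import cv2
for n in("top","scene"):
    im=cv2.imread(f"pics/{n}0.png"); cv2.imwrite(f"pics/{n}0b.png",cv2.resize(im,(800,600),interpolation=cv2.INTER_CUBIC))
```

```text
(no output)
```

View pics/top0b.png

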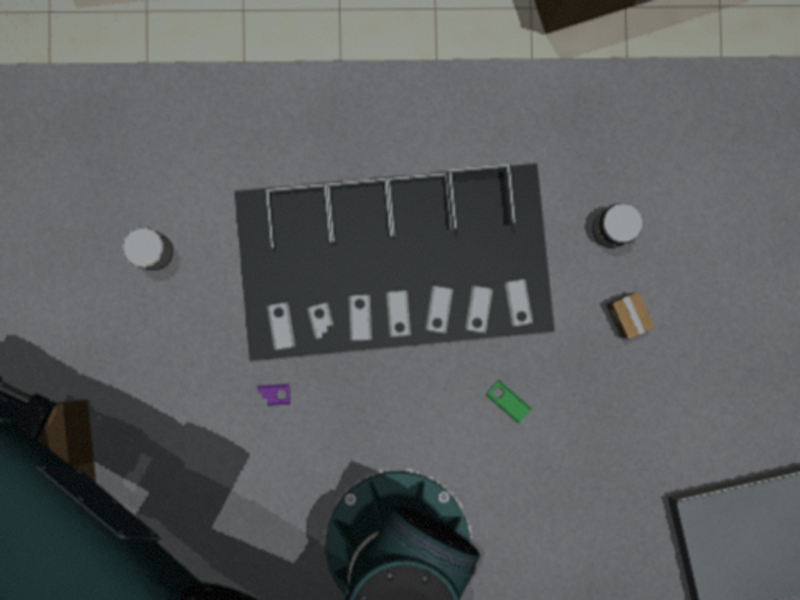

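View pics/scene0b.png

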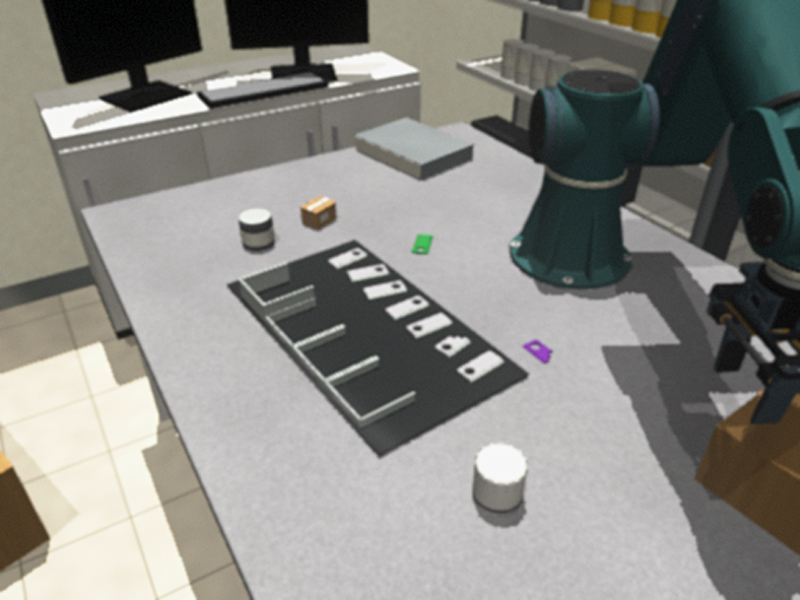

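Both views show seven silver blades on the mat. In the 800x600 top view they run from (281,326) to (518,302), and the broken one is second from left at (320,320). The purple look-alike is at (275,395) and the green one at (508,400), both off the mat. The tall-walled tray is the rightmost one, at about (480,200). Next I'll measure them.

```bash
cat > h.py <<'E'
from rig import r,cams,order,models
import cv2,numpy as np
from scipy.spatial.transform import Rotation as R
def px2w(uv,K,W,z):
    uv=np.atleast_2d(np.asarray(uv,float)); Wi=np.linalg.inv(W)
    d=np.c_[(uv-[K[0,2],K[1,2]])/[K[0,0],K[1,1]],np.ones(len(uv))]@Wi[:3,:3].T
    o=Wi[:3,3]; return o+d*((z-o[2])/d[:,2])[:,None]
def w2px(p,K,W):
    q=np.atleast_2d(p)@W[:3,:3].T+W[:3,3]; q=q@K.T; return q[:,:2]/q[:,2:]
def poly(mask):
    c,_=cv2.findContours(mask.astype(np.uint8),cv2.RETR_EXTERNAL,cv2.CHAIN_APPROX_NONE)
    return max(c,key=cv2.contourArea)[:,0,:]
def rect(mask,K,W,z):
    p=px2w(poly(mask),K,W,z)[:,:2].astype(np.float32)
    return cv2.minAreaRect(p)
E
python3 - <<'E'
from h import *
c=cams.capture("top");K,W=c["mtx"],c["world_to_cam"]
for q,z in (("mat",10),("mat_top",10),("tray1",28),("scrap_tray",55),("blade1",15),("broken_blade",15),("oil_filter",80),("carton",50),("grease_tin",75)):
    for d in models.cut_out("top",q):
        m=d["pixels"]; 
        if m.sum()<5: continue
        v,u=np.nonzero(m)
        (cx,cy),(w,h),a=rect(m,K,W,z)
        print(q,round(d["confidence"],2),"px",u.mean().round(),v.mean().round(),m.sum(),"xy",round(cx,1),round(cy,1),"wh",round(w,1),round(h,1),"a",round(a,1))
E
```

```text
mat 0.8 px 251.0 165.0 18407 xy 552.6 0.3 wh 339.0 603.9 a 4.2
mat_top 0.56 px 250.0 165.0 17768 xy 552.4 -0.9 wh 335.2 600.1 a 4.5
tray1 0.72 px 184.0 129.0 186 xy 693.1 192.4 wh 35.8 119.7 a 20.6
tray1 0.6 px 228.0 120.0 133 xy 707.5 67.6 wh 12.4 85.5 a 4.0
tray1 0.48 px 271.0 120.0 207 xy 671.5 -50.6 wh 96.0 118.7 a 2.8
tray1 0.24 px 94.0 159.0 657 xy 582.1 473.8 wh 93.8 75.4 a 68.4
scrap_tray 0.73 px 204.0 206.0 146 xy 435.7 141.7 wh 56.0 35.8 a 13.2
scrap_tray 0.63 px 311.0 115.0 240 xy 697.6 -185.6 wh 154.2 80.9 a 54.9
blade1 0.79 px 332.0 192.0 330 xy 467.0 -242.1 wh 85.5 40.0 a 8.7
blade1 0.74 px 325.0 257.0 369 xy 273.7 -217.4 wh 88.0 40.9 a 44.0
blade1 0.68 px 230.0 205.0 239 xy 442.7 69.2 wh 78.3 35.2 a 4.3
blade1 0.64 px 281.0 197.0 320 xy 454.9 -87.3 wh 41.7 81.4 a 79.4
blade1 0.63 px 306.0 197.0 378 xy 455.7 -164.9 wh 43.7 89.6 a 80.7
blade1 0.54 px 180.0 209.0 365 xy 427.1 222.4 wh 86.4 43.1 a 9.3
blade1 0.47 px 223.0 118.0 88 xy 700.3 103.2 wh 34.5 77.4 a 34.4
broken_blade 0.78 px 176.0 251.0 149 xy 297.4 235.9 wh 57.4 33.2 a 88.9
broken_blade 0.46 px 205.0 205.0 206 xy 438.1 144.3 wh 59.8 40.7 a 14.4
oil_filter 0.63 px 95.0 159.0 669 xy 575.5 458.0 wh 91.0 74.0 a 62.5
carton 0.9 px 403.0 201.0 578 xy 436.9 -449.2 wh 80.2 67.9 a 23.6
grease_tin 0.89 px 394.0 143.0 695 xy 607.1 -421.5 wh 80.2 92.3 a 28.7
```

```bash
cat >> h.py <<'E'
def blades(c):
    """bright blobs on the mat in blade row/anywhere; sub-pixel by 4x upsampling"""
    K,W=c["mtx"],c["world_to_cam"]
    g=cv2.cvtColor(c["frame"],cv2.COLOR_RGB2GRAY)
    G=cv2.resize(g,None,fx=4,fy=4,interpolation=cv2.INTER_CUBIC)
    th=G>100
    n,l,st,ce=cv2.connectedComponentsWithStats(th.astype(np.uint8))
    out=[]
    for i in range(1,n):
        if not 1500<st[i,4]<12000: continue
        p=poly(l==i); p=(p-1.5)/4
        w=px2w(p,K,W,15)[:,:2].astype(np.float32)
        (x,y),(a,b),an=cv2.minAreaRect(w)
        if a<b: a,b,an=b,a,an-90
        if not (30<b<50 and 50<a<100): continue
        an=(an+90)%180-90
        # hole
        u0,v0=ce[i]/4
        out.append((x,y,a,b,an,u0,v0))
    return out
E
python3 - <<'E'
from h import *
c=dict(np.load("top0.npz"));K,W=c["mtx"],c["world_to_cam"]
print(np.unique(cv2.cvtColor(c["frame"],cv2.COLOR_RGB2GRAY)[180:215,160:350],return_counts=False)[::10])
for b in blades(c): print(np.round(b,1))
f=cv2.cvtColor(c["frame"],cv2.COLOR_RGB2BGR)
cv2.imwrite("pics/crop1.png",cv2.resize(f[95:235,145:360],None,fx=3.7,fy=3.7,interpolation=cv2.INTER_CUBIC))
# mat outline
from rig import models
E
```

```text
[ 50  60  70  80  90 100 110 120 130 140 150]
[ 465.8 -242.3   88.3   39.9    9.1  331.9  192.9]
[455.4 -86.2  88.3  39.6 -10.2 281.3 197.2]
[ 454.2 -164.2   88.1   39.7  -10.3  306.8  197.1]
[448.5  -6.3  88.   39.6   3.8 255.  199.9]
[441.8  68.3  87.8  39.4   1.5 230.6 204. ]
[428.  222.1  88.1  39.5   8.8 180.  209.4]
[437.1 143.9  63.9  39.4  13.9 205.  204.6]
```

View pics/crop1.png

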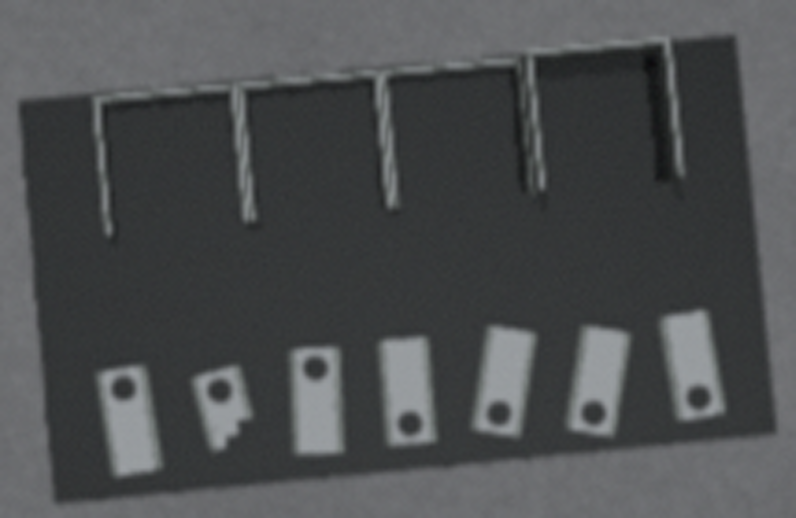

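Run:
```python
from h import *
c=dict(np.load("top0.npz"));K,W=c["mtx"],c["world_to_cam"]
P=lambda a:np.array(a,float)/3.7+[145,95]-0.36
for nm,a,z in (("A left",[(97,98),(110,236)],28),("AB",[(236,90),(250,222)],28),("BC",[(381,76),(393,209)],28),("scrapL",[(531,54),(542,192)],55),("scrapR",[(668,42),(682,179)],55)):
    w=px2w(P(a),K,W,z)[:,:2]; d=w[0]-w[1]
    print(nm,w.round(1).tolist(),"len",np.hypot(*d).round(1),"yaw",np.degrees(np.arctan2(d[1],d[0])).round(1))
w=px2w(P([(21,101),(736,37),(775,432),(57,501)]),K,W,10)[:,:2]
print("mat corners",w.round(1).tolist(),"centre",w.mean(0).round(1))
d=w[0]-w[1];print(np.hypot(*d),np.degrees(np.arctan2(-d[0],d[1])))
d=w[3]-w[2];print(np.hypot(*d),np.degrees(np.arctan2(-d[0],d[1])))
# overlay
yaw=np.radians(4.4); o=np.array([552.5,0]); c_,s_=np.cos(yaw),np.sin(yaw); M=np.array([[c_,-s_],[s_,c_]])
f=cv2.cvtColor(c["frame"],cv2.COLOR_RGB2BGR)
F=cv2.resize(f[95:235,145:360],None,fx=3.7,fy=3.7,interpolation=cv2.INTER_CUBIC)
def draw(pts,z,col):
    p=np.c_[np.array(pts)@M.T+o,np.full(len(pts),z)]
    q=(w2px(p,K,W)+0.36-[145,95])*3.7
    cv2.polylines(F,[q.round().astype(int)],False,col,1,cv2.LINE_AA)
draw([(-167.5,-300),(167.5,-300),(167.5,300),(-167.5,300),(-167.5,-300)],10,(0,255,255))
for y,z in((177,28),(59,28),(-59,28),(-177,55)):
    draw([(47.5,y+55),(157.5,y+55),(157.5,y-55),(47.5,y-55)],z,(0,0,255))
cv2.imwrite("pics/ov1.png",F)
```

```text
A left [[692.1, 243.6], [578.6, 234.3]] len 113.9 yaw 4.7
AB [[697.1, 129.8], [588.3, 119.9]] len 109.3 yaw 5.2
BC [[707.1, 10.7], [597.2, 2.8]] len 110.1 yaw 4.1
scrapL [[717.8, -110.5], [605.7, -117.1]] len 112.4 yaw 3.4
scrapR [[726.1, -221.8], [614.5, -230.6]] len 112.0 yaw 4.5
mat corners [[694.0, 308.9], [739.5, -286.4], [409.2, -310.8], [362.9, 282.7]] centre [551.4  -1.4]
597.0855549887134 4.370994500050548
595.3136317951728 4.467069556790869
```

View pics/ov1.png

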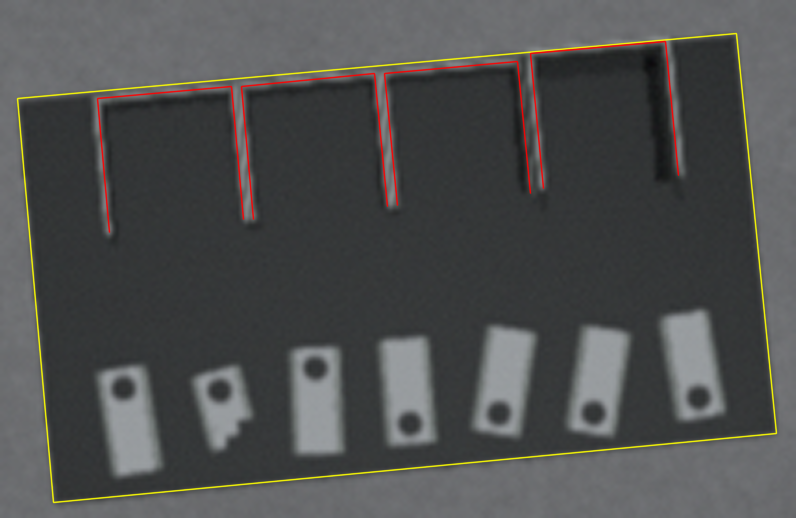

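Overlaying a mat at (552,-0.5), yaw 4.4°, with trays at mat y = +177, +59, -59 and scrap at -177, matches the picture.

Candidates for the thing I want, with crop pixels:
- **Sound silver blades:** (128,420), (318,400), (408,390), (503,380), (598,380), (692,365).
- **Broken silver blade:** (222,408).
- **Not meant:** the purple stub at (176,251) and the green bar at (325,257), original top pixels, both off the mat.

I choose the silver ones on the mat; the crop confirms six whole blades and one stepped. The first to move is the leftmost.

```bash
python3 -m creep '[[[0,0,-0.8],[0.014,-0.050,-0.018],1],[[0,0,-1.6],[0.029,-0.101,-0.038],1],[[0,0,-2.4],[0.044,-0.152,-0.057],1],[[0,0,-3.2],[0.058,-0.202,-0.075],1],[[0,0,-4.0],[0.073,-0.253,-0.094],1],[[0,0,-4.8],[0.088,-0.304,-0.113],1],[[0,0,-5.48],[0.102,-0.354,-0.132],1],[[0,0,-5.48],[0.1167,-0.4049,-0.1509],1],[[0,0,-5.48],[0.1167,-0.4049,-0.1609],1],[[0,0,-5.48],[0.1167,-0.4049,-0.1709],1]]'
python3 - <<'E'
from h import *
s=r.get_state(); c=cams.capture("wrist")
print({k:np.round(s[k],3).tolist() for k in("t","position","tool_rot","contact_force","opening")})
print(np.round(c["tool_from_camera"],3).tolist(),np.round(c["mtx"],1).tolist())
f=cv2.cvtColor(c["frame"],cv2.COLOR_RGB2BGR);cv2.imwrite("pics/w1.png",f)
E
```

```text
t: 1.85
position: [428.3, 222.3, 59.8]
tool_rot: [-3.132, -0.24, -0.001]
contact_force: [-0.1, 0.3, -0.1]
opening: 0.007
{'t': 1.85, 'position': [428.344, 222.35, 59.811], 'tool_rot': [-3.132, -0.24, -0.001], 'contact_force': [-0.072, 0.32, -0.137], 'opening': 0.007}
[[1.0, -0.0, -0.001, 0.27], [0.0, 0.97, 0.242, -68.449], [0.001, -0.242, 0.97, -154.312], [0.0, 0.0, 0.0, 1.0]] [[295.1, 0.0, 259.7], [0.0, 295.1, 187.7], [0.0, 0.0, 1.0]]
```

View pics/w1.png

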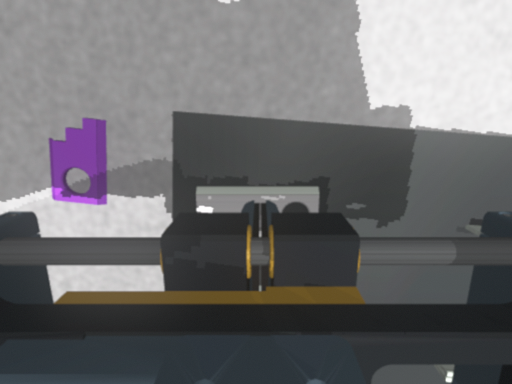

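The wrist view shows the blade centred under the shut fingers (its edge spans columns 197–319 at row 187, camera axis at 260) and parallel to the tool x axis. Now I'll press.

```bash
python3 -m creep '[[[0,0,0],[0,0,-0.015],1],[[0,0,0],[0,0,-0.024],1],[[0,0,0],[0,0,-0.027],1],[[0,0,0],[0,0,-0.028],1],[[0,0,0],[0,0,-0.029],1],[[0,0,0],[0,0,-0.0295],1],[[0,0,0],[0,0,-0.0295],1],[[0,0,0],[0,0,-0.0295],1],[[0,0,0],[0,0,-0.0295],1],[[0,0,0],[0,0,-0.0295],1]]'
python3 - <<'E'
import numpy as np
M=lambda x,y:(np.array([552,-.5])+np.array([[np.cos(np.radians(4.4)),-np.sin(np.radians(4.4))],[np.sin(np.radians(4.4)),np.cos(np.radians(4.4))]])@[x,y]).round(1).tolist()
Mi=lambda x,y:(np.array([[np.cos(np.radians(4.4)),np.sin(np.radians(4.4))],[-np.sin(np.radians(4.4)),np.cos(np.radians(4.4))]])@[x-552,y+.5]).round(1).tolist()
for n,b in (("L1",(428,222.1)),("brk",(437.1,143.9)),("L3",(441.8,68.3)),("L4",(448.5,-6.3)),("L5",(455.4,-86.2)),("L6",(454.2,-164.2)),("L7",(465.8,-242.3))): print(n,b,Mi(*b))
for n,y in(("A+",202),("A-",152),("B+",84),("B-",34),("C+",-34),("C-",-84),("S",-177)): print(n,"strip",M(-8,y),"in",M(102.5,y))
E
```

```text
t: 3.15
position: [428.3, 222.2, 31.1]
tool_rot: [-3.132, -0.241, -0.001]
contact_force: [-1.5, -0.6, 8.1]
opening: 0.004
L1 (428, 222.1) [-106.6, 231.5]
brk (437.1, 143.9) [-103.5, 152.8]
L3 (441.8, 68.3) [-104.6, 77.1]
L4 (448.5, -6.3) [-103.6, 2.2]
L5 (455.4, -86.2) [-102.9, -78.0]
L6 (454.2, -164.2) [-110.1, -155.7]
L7 (465.8, -242.3) [-104.5, -234.5]
A+ strip [528.5, 200.3] in [638.7, 208.8]
A- strip [532.4, 150.4] in [642.5, 158.9]
B+ strip [537.6, 82.6] in [647.8, 91.1]
B- strip [541.4, 32.8] in [651.6, 41.3]
C+ strip [546.6, -35.0] in [656.8, -26.5]
C- strip [550.5, -84.9] in [660.6, -76.4]
S strip [557.6, -177.6] in [667.8, -169.1]
```

Contact force is 8 N. Now I'll slide the leftmost blade into tray A (leftmost, outer slot).

```bash
python3 -m creep '[[[0,0,-0.1],[0.020,-0.004,-0.0005],1],[[0,0,-0.25],[0.047,-0.010,-0.0005],1],[[0,0,-0.35],[0.074,-0.016,-0.0005],1],[[0,0,-0.44],[0.1005,-0.0218,-0.0005],1],[[0,0,-0.44],[0.128,-0.0197,-0.0005],1],[[0,0,-0.44],[0.156,-0.0175,-0.0005],1],[[0,0,-0.44],[0.184,-0.0154,-0.0005],1],[[0,0,-0.44],[0.2107,-0.0133,-0.0005],1],[[0,0,-0.44],[0.2107,-0.0133,-0.0005],1],[[0,0,-0.44],[0.2107,-0.0133,-0.0005],1]]'
python3 - <<'E'
from h import *
c=cams.capture("top")
for b in blades(c): print(np.round(b,1))
f=cv2.cvtColor(c["frame"],cv2.COLOR_RGB2BGR)
cv2.imwrite("pics/t2.png",cv2.resize(f[95:235,145:360],None,fx=3.7,fy=3.7,interpolation=cv2.INTER_CUBIC))
E
```

```text
t: 4.4
position: [640.2, 209.1, 31.1]
tool_rot: [-3.139, -0.12, -0.004]
contact_force: [0.9, -0.7, 7.6]
opening: 0.005
[ 465.7 -242.    89.8   41.9    8.8  331.8  193.1]
[ 454.2 -163.9   89.9   41.8  -10.7  306.6  197.3]
[455.1 -86.   89.9  42.  -10.1 281.2 197.4]
[448.3  -6.4  90.   42.1   3.9 255.  200.1]
[442.2  67.4  88.5  40.5   1.  230.8 203.7]
[237.  654.   97.8  39.9  14.6  35.2 273.3]
```

View pics/t2.png

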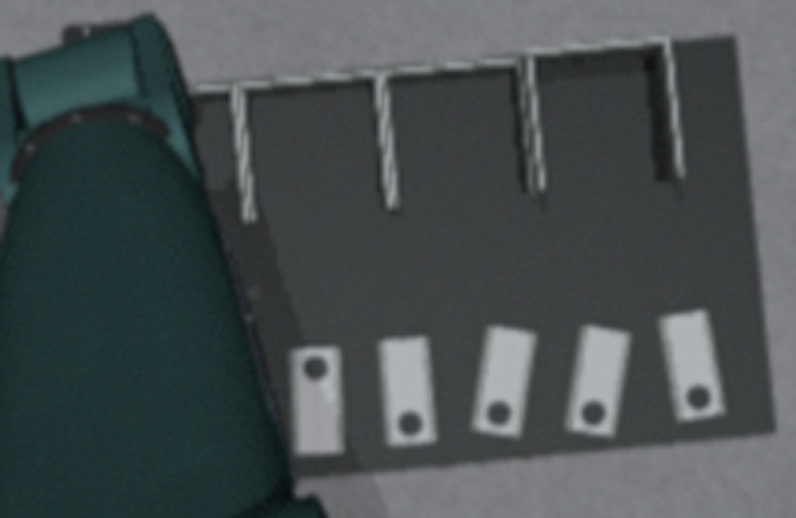

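```bash
python3 -m creep '[[[0,0,0],[0,0,0.020],1],[[0,0,0],[-0.015,-0.015,0.032],1],[[0,0,0],[-0.050,-0.055,0.035],1],[[0,0,0],[-0.090,-0.100,0.035],1],[[0,0,0],[-0.130,-0.145,0.035],1],[[0,0,0],[-0.165,-0.185,0.035],1],[[0,0,-0.06],[-0.190,-0.215,0.030],1],[[0,0,-0.06],[-0.1903,-0.2151,0.015],1],[[0,0,-0.06],[-0.1903,-0.2151,0.008],1],[[0,0,-0.06],[-0.1903,-0.2151,0.008],1]]'
python3 - <<'E'
from h import *
c=cams.capture("top")
for b in blades(c): print(np.round(b,1))
f=cv2.cvtColor(c["frame"],cv2.COLOR_RGB2BGR)
cv2.imwrite("pics/t3.png",cv2.resize(f[95:235,145:360],None,fx=3.7,fy=3.7,interpolation=cv2.INTER_CUBIC))
E
```

```text
t: 5.7
position: [448.9, -5.7, 37.8]
tool_rot: [-3.14, -0.106, 0.001]
contact_force: [-0.7, 0.6, -0.2]
opening: 0.005
[640.8 209.   89.3  42.    4.4 183.5 139.5]
[ 465.7 -242.3   90.    42.1    9.   331.9  193.1]
[ 454.2 -164.    90.    42.1  -10.3  306.7  197.3]
[438.2 147.6  61.6  35.2  14.1 203.6 204.2]
```

View pics/t3.png

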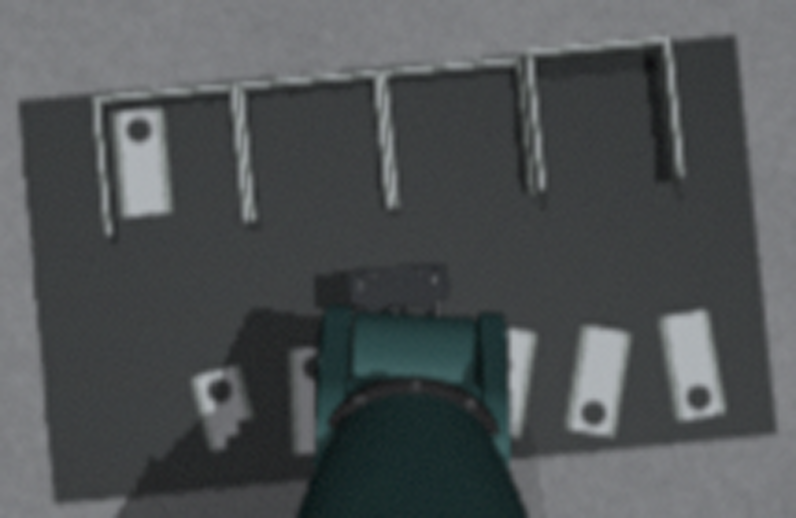

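Blade 1 lies squarely in tray A at crop pixel (143,163), measured at (641,209) with yaw 4.4°. Next I'll press the fourth blade and slide it to tray B's left slot.

```bash
python3 -m creep '[[[0,0,0],[0,0,-0.006],1],[[0,0,0],[0,0,-0.0080],1],[[0,0,0],[0,0,-0.0080],1],[[0,0,0.06],[0.020,0.002,-0.008],1],[[0,0,0.06],[0.045,0.004,-0.008],1],[[0,0,0.06],[0.072,0.006,-0.008],1],[[0,0,0.06],[0.0955,0.0074,-0.008],1],[[0,0,0.06],[0.0935,0.033,-0.008],1],[[0,0,0.06],[0.0915,0.060,-0.008],1],[[0,0,0.06],[0.0892,0.0889,-0.008],1]]'
python3 -m creep '[[[0,0,0],[0,0,0],1],[[0,0,0],[0.022,0.0017,0],1],[[0,0,0],[0.045,0.0035,0],1],[[0,0,0],[0.068,0.0052,0],1],[[0,0,0],[0.090,0.0070,0],1],[[0,0,0],[0.1092,0.0085,0],1],[[0,0,0],[0.1092,0.0085,0],1],[[0,0,0],[0.1092,0.0085,0],1],[[0,0,0],[0.1092,0.0085,0.010],1],[[0,0,0],[0.1092,0.0085,0.030],1]]'
```

```text
t: 7.0
position: [538.5, 83.5, 30.5]
tool_rot: [3.139, 0.121, 0.002]
contact_force: [1.0, -2.3, 9.7]
opening: 0.0
t: 8.25
position: [646.1, 91.2, 60.2]
tool_rot: [3.139, 0.121, -0.003]
contact_force: [1.1, 0.1, 0.3]
opening: 0.007
```

```bash
python3 -m creep '[[[0,0,-0.1],[-0.015,-0.020,0],1],[[0,0,-0.4],[-0.050,-0.065,0],1],[[0,0,-0.7],[-0.085,-0.110,0],1],[[0,0,-1.0],[-0.120,-0.155,0],1],[[0,0,-1.3],[-0.155,-0.205,0],1],[[0,0,-1.47],[-0.180,-0.240,0],1],[[0,0,-1.47],[-0.1926,-0.2552,0],1],[[0,0,-1.47],[-0.1926,-0.2552,-0.010],1],[[0,0,-1.47],[-0.1926,-0.2552,-0.022],1],[[0,0,-1.47],[-0.1926,-0.2552,-0.022],1]]'
python3 - <<'E'
from h import *
c=cams.capture("top")
for b in blades(c): print(np.round(b,1))
f=cv2.cvtColor(c["frame"],cv2.COLOR_RGB2BGR)
cv2.imwrite("pics/t4.png",cv2.resize(f[95:235,145:360],None,fx=3.7,fy=3.7,interpolation=cv2.INTER_CUBIC))
M=lambda x,y:(np.array([552,-.5])+np.array([[np.cos(np.radians(4.4)),-np.sin(np.radians(4.4))],[np.sin(np.radians(4.4)),np.cos(np.radians(4.4))]])@[x,y]).round(1).tolist()
print(M(-8,-155.7), M(-8,77),M(-8,-78),M(-8,-234.5),M(-8,152.8))
E
```

```text
t: 9.5
position: [453.6, -163.2, 36.8]
tool_rot: [-3.128, 0.281, 0.003]
contact_force: [-0.0, 0.2, 0.4]
opening: 0.0
[647.9  89.8  90.2  42.5   4.2 222.4 135.4]
[640.7 209.   90.   42.4   4.5 183.5 139.5]
[463.7 -86.5  64.   31.2 -10.  281.5 194.3]
[444.   68.4  85.9  42.5   0.7 230.3 202.4]
[437.3 143.9  66.   42.4  14.4 205.  204.5]
[556.0, -156.4] [538.1, 75.7] [550.0, -78.9] [562.0, -234.9] [532.3, 151.2]
```

View pics/t4.png

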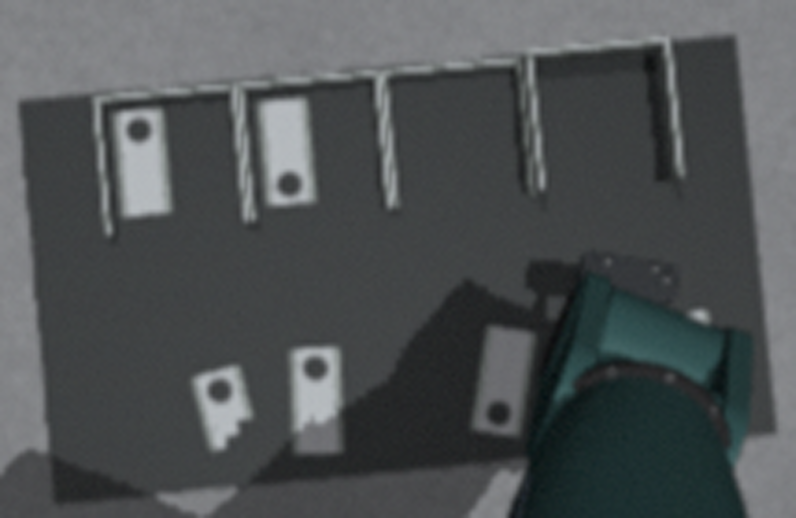

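```bash
python3 -m creep '[[[0,0,0],[0,0,-0.006],1],[[0,0,0],[0,0,-0.0080],1],[[0,0,0],[0,0,-0.0080],1],[[0,0,0.3],[0.022,0.002,-0.008],1],[[0,0,0.7],[0.049,0.004,-0.008],1],[[0,0,1.1],[0.076,0.006,-0.008],1],[[0,0,1.47],[0.1018,0.0077,-0.008],1],[[0,0,1.47],[0.0998,0.032,-0.008],1],[[0,0,1.47],[0.0979,0.056,-0.008],1],[[0,0,1.47],[0.0960,0.080,-0.008],1]]'
python3 -m creep '[[[0,0,0],[-0.0018,0.0245,0],1],[[0,0,0],[-0.0036,0.0491,0],1],[[0,0,0],[-0.0036,0.0491,0],1],[[0,0,0],[0.023,0.0512,0],1],[[0,0,0],[0.050,0.0533,0],1],[[0,0,0],[0.077,0.0553,0],1],[[0,0,0],[0.1056,0.0576,0],1],[[0,0,0],[0.1056,0.0576,0],1],[[0,0,0],[0.1056,0.0576,0],1],[[0,0,0],[0.1056,0.0576,0.015],1]]'
```

```text
t: 10.8
position: [551.2, -83.5, 30.6]
tool_rot: [3.139, 0.121, 0.003]
contact_force: [0.7, -1.6, 9.2]
opening: 0.004
t: 12.05
position: [655.2, -26.2, 44.6]
tool_rot: [-3.139, -0.121, 0.003]
contact_force: [0.1, -0.4, 0.6]
opening: 0.003
```

```bash
python3 -m creep '[[[0,0,0],[0,0,0.012],1],[[0,0,0],[-0.020,0.010,0.015],1],[[0,0,-0.1],[-0.060,0.027,0.015],1],[[0,0,-0.2],[-0.105,0.047,0.015],1],[[0,0,-0.31],[-0.150,0.067,0.015],1],[[0,0,-0.31],[-0.190,0.085,0.015],1],[[0,0,-0.31],[-0.2138,0.0945,0.015],1],[[0,0,-0.31],[-0.2138,0.0945,0.002],1],[[0,0,-0.31],[-0.2138,0.0945,-0.007],1],[[0,0,-0.31],[-0.2138,0.0945,-0.007],1]]'
python3 - <<'E'
from h import *
c=cams.capture("top")
for b in blades(c): print(np.round(b,1))
f=cv2.cvtColor(c["frame"],cv2.COLOR_RGB2BGR)
cv2.imwrite("pics/t5.png",cv2.resize(f[95:235,145:360],None,fx=3.7,fy=3.7,interpolation=cv2.INTER_CUBIC))
E
```

```text
t: 13.3
position: [442.3, 67.7, 37.3]
tool_rot: [3.141, 0.035, -0.002]
contact_force: [-0.2, -0.1, -0.1]
opening: 0.004
[658.9 -28.1  89.4  41.4   4.5 260.9 131.3]
[647.9  89.8  89.3  41.5   4.3 222.4 135.3]
[640.8 209.   89.1  41.5   4.5 183.5 139.6]
[ 465.8 -242.3   89.7   41.5    9.   331.9  193.1]
[455.3 -86.1  89.6  41.6 -10.2 281.2 197.4]
[156.2 224.6  56.9  40.6  -1.2 182.1 296.9]
```

View pics/t5.png

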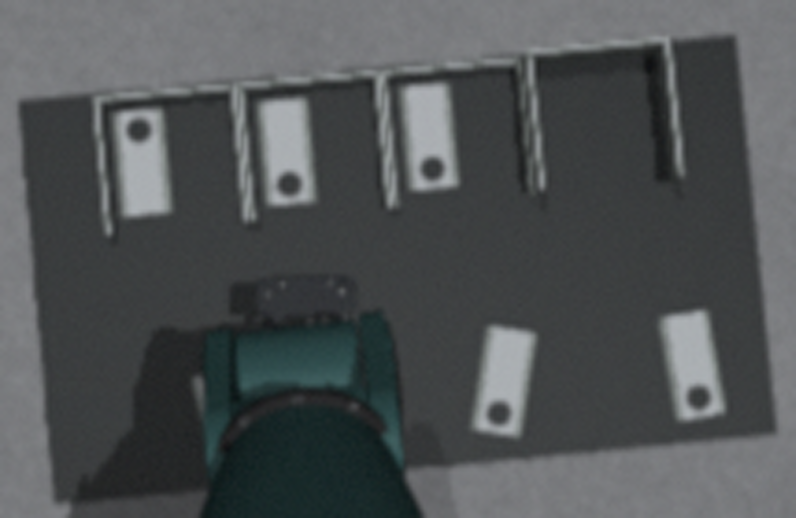

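```bash
python3 -m creep '[[[0,0,0],[0,0,-0.006],1],[[0,0,0],[0,0,-0.0080],1],[[0,0,0],[0,0,-0.0080],1],[[0,0,0.1],[0.020,0.002,-0.008],1],[[0,0,0.2],[0.045,0.004,-0.008],1],[[0,0,0.31],[0.072,0.006,-0.008],1],[[0,0,0.31],[0.0961,0.0077,-0.008],1],[[0,0,0.31],[0.0942,0.032,-0.008],1],[[0,0,0.31],[0.0923,0.057,-0.008],1],[[0,0,0.31],[0.0904,0.0824,-0.008],1]]'
python3 -m creep '[[[0,0,0],[0,0,0],1],[[0,0,0],[0.022,0.0017,0],1],[[0,0,0],[0.045,0.0035,0],1],[[0,0,0],[0.068,0.0052,0],1],[[0,0,0],[0.090,0.0070,0],1],[[0,0,0],[0.1090,0.0085,0],1],[[0,0,0],[0.1090,0.0085,0],1],[[0,0,0],[0.1090,0.0085,0],1],[[0,0,0],[0.1090,0.0085,0.010],1],[[0,0,0],[0.1090,0.0085,0.030],1]]'
```

```text
t: 14.6
position: [533.3, 151.1, 30.5]
tool_rot: [-3.139, -0.12, -0.002]
contact_force: [0.5, -1.7, 9.1]
opening: 0.005
t: 15.85
position: [640.7, 158.7, 60.2]
tool_rot: [3.139, 0.12, -0.003]
contact_force: [0.7, -0.4, -0.7]
opening: 0.006
```

```bash
python3 -m creep '[[[0,0,-0.1],[-0.015,-0.020,0],1],[[0,0,-0.4],[-0.050,-0.065,0],1],[[0,0,-0.7],[-0.085,-0.110,0],1],[[0,0,-1.0],[-0.120,-0.155,0],1],[[0,0,-1.3],[-0.150,-0.200,0],1],[[0,0,-1.46],[-0.175,-0.232,0],1],[[0,0,-1.46],[-0.1861,-0.2450,0],1],[[0,0,-1.46],[-0.1861,-0.2450,-0.010],1],[[0,0,-1.46],[-0.1861,-0.2450,-0.022],1],[[0,0,-1.46],[-0.1861,-0.2450,-0.022],1]]'
python3 - <<'E'
from h import *
c=cams.capture("top")
for b in blades(c): print(np.round(b,1))
f=cv2.cvtColor(c["frame"],cv2.COLOR_RGB2BGR)
cv2.imwrite("pics/t6.png",cv2.resize(f[95:235,145:360],None,fx=3.7,fy=3.7,interpolation=cv2.INTER_CUBIC))
E
```

```text
t: 17.1
position: [455.2, -85.3, 36.9]
tool_rot: [-3.129, 0.277, 0.003]
contact_force: [0.1, 0.5, -0.2]
opening: 0.004
[658.8 -28.3  89.9  42.2   4.5 260.9 131.4]
[647.8  89.8  89.9  42.    4.3 222.4 135.4]
[642.3 158.6  89.5  42.1   5.  200.  138.7]
[640.6 208.9  89.9  42.1   4.3 183.5 139.5]
[ 465.6 -242.3   90.2   42.3    9.   331.9  193.2]
[437.5 143.9  65.1  42.3  13.7 205.  204.3]
```

View pics/t6.png

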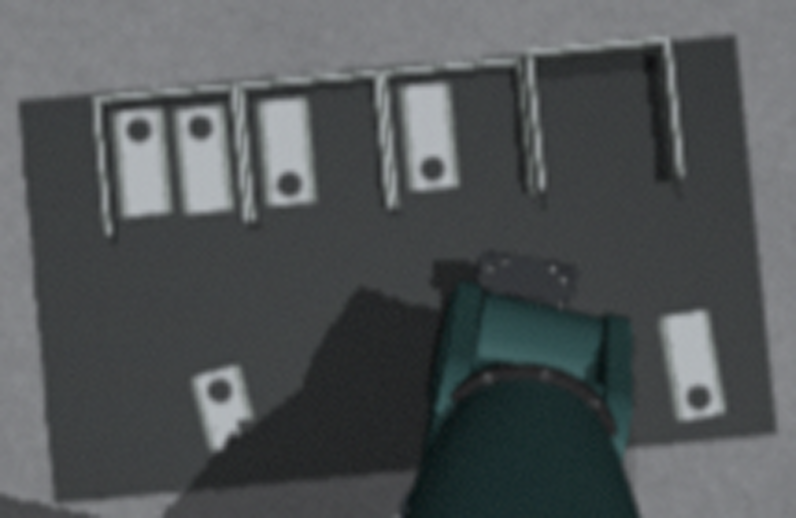

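```bash
python3 -m creep '[[[0,0,0],[0,0,-0.006],1],[[0,0,0],[0,0,-0.0080],1],[[0,0,0],[0,0,-0.0080],1],[[0,0,0.3],[0.020,0.002,-0.008],1],[[0,0,0.7],[0.045,0.004,-0.008],1],[[0,0,1.1],[0.071,0.006,-0.008],1],[[0,0,1.46],[0.0947,0.0072,-0.008],1],[[0,0,1.46],[0.0928,0.032,-0.008],1],[[0,0,1.46],[0.0909,0.057,-0.008],1],[[0,0,1.46],[0.0889,0.0822,-0.008],1]]'
python3 -m creep '[[[0,0,0],[-0.0014,0.018,0],1],[[0,0,0],[-0.0028,0.0357,0],1],[[0,0,0],[-0.0028,0.0357,0],1],[[0,0,0],[0.024,0.0378,0],1],[[0,0,0],[0.051,0.0399,0],1],[[0,0,0],[0.078,0.0420,0],1],[[0,0,0],[0.1064,0.0442,0],1],[[0,0,0],[0.1064,0.0442,0],1],[[0,0,0],[0.1064,0.0442,0],1],[[0,0,0],[0.1064,0.0442,0.015],1]]'
```

```text
t: 18.4
position: [545.1, -3.2, 30.6]
tool_rot: [3.139, 0.121, 0.003]
contact_force: [0.7, -2.5, 8.9]
opening: 0.006
t: 19.65
position: [650.0, 40.4, 44.5]
tool_rot: [-3.139, -0.121, 0.003]
contact_force: [-1.2, -0.0, 0.2]
opening: 0.009
```

```bash
python3 -m creep '[[[0,0,0],[-0.010,0,0.012],1],[[0,0,0],[-0.040,-0.045,0.015],1],[[0,0,0.1],[-0.070,-0.095,0.015],1],[[0,0,0.2],[-0.105,-0.145,0.015],1],[[0,0,0.3],[-0.137,-0.195,0.015],1],[[0,0,0.4],[-0.165,-0.245,0.015],1],[[0,0,0.46],[-0.1849,-0.2826,0.015],1],[[0,0,0.46],[-0.1849,-0.2826,0.002],1],[[0,0,0.46],[-0.1849,-0.2826,-0.007],1],[[0,0,0.46],[-0.1849,-0.2826,-0.007],1]]'
python3 - <<'E'
from h import *
c=cams.capture("top")
for b in blades(c): print(np.round(b,1))
f=cv2.cvtColor(c["frame"],cv2.COLOR_RGB2BGR)
cv2.imwrite("pics/t7.png",cv2.resize(f[95:235,145:360],None,fx=3.7,fy=3.7,interpolation=cv2.INTER_CUBIC))
E
```

```text
t: 20.9
position: [465.5, -241.1, 37.3]
tool_rot: [-3.131, -0.248, 0.002]
contact_force: [0.6, 0.0, 0.6]
opening: 0.002
[658.8 -28.2  90.3  42.6   4.5 260.9 131.4]
[653.   39.   90.2  42.3   4.6 239.  133.6]
[647.9  89.9  90.4  42.7   4.3 222.4 135.5]
[642.4 158.5  90.2  42.5   4.9 200.  138.7]
[640.6 209.   90.   42.6   4.5 183.5 139.5]
[437.1 143.9  66.3  42.8  14.4 205.  204.5]
```

View pics/t7.png

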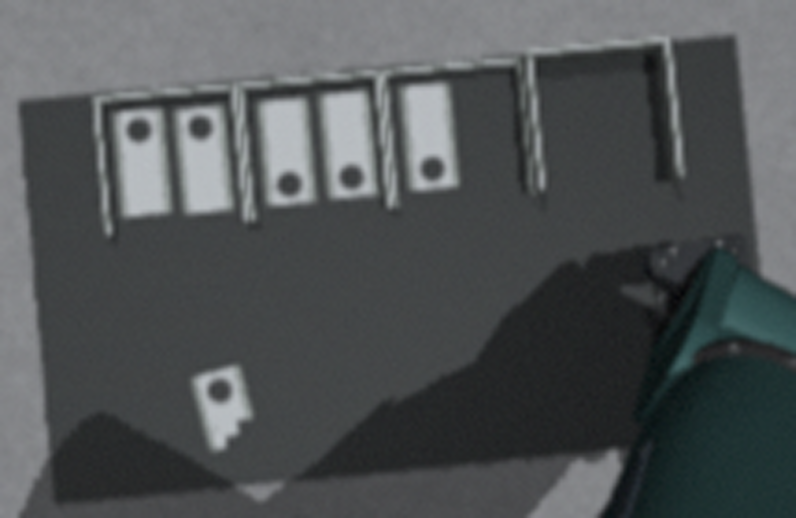

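```bash
python3 -m creep '[[[0,0,0],[0,0,-0.006],1],[[0,0,0],[0,0,-0.0080],1],[[0,0,0],[0,0,-0.0080],1],[[0,0,-0.1],[0.012,0.020,-0.008],1],[[0,0,-0.2],[0.024,0.043,-0.008],1],[[0,0,-0.3],[0.036,0.066,-0.008],1],[[0,0,-0.4],[0.048,0.089,-0.008],1],[[0,0,-0.46],[0.060,0.111,-0.008],1],[[0,0,-0.46],[0.0725,0.134,-0.008],1],[[0,0,-0.46],[0.0848,0.1564,-0.008],1]]'
python3 -m creep '[[[0,0,0],[0,0,0],1],[[0,0,0],[0.022,0.0017,0],1],[[0,0,0],[0.045,0.0035,0],1],[[0,0,0],[0.068,0.0052,0],1],[[0,0,0],[0.090,0.0070,0],1],[[0,0,0],[0.1090,0.0085,0],1],[[0,0,0],[0.1090,0.0085,0],1],[[0,0,0],[0.1090,0.0085,0],1],[[0,0,0],[0.1090,0.0085,0.010],1],[[0,0,0],[0.1090,0.0085,0.030],1]]'
```

```text
t: 22.2
position: [551.6, -85.1, 30.6]
tool_rot: [3.139, 0.121, 0.002]
contact_force: [-1.3, -2.1, 8.8]
opening: 0.007
t: 23.45
position: [658.8, -77.1, 60.2]
tool_rot: [-3.139, -0.121, 0.003]
contact_force: [0.7, 0.8, 0.8]
opening: 0.005
```

```bash
python3 -m creep '[[[0,0,0.1],[-0.020,0.015,0],1],[[0,0,0.2],[-0.055,0.050,0],1],[[0,0,0.4],[-0.090,0.085,0],1],[[0,0,0.6],[-0.125,0.120,0],1],[[0,0,0.8],[-0.160,0.155,0],1],[[0,0,0.98],[-0.195,0.190,0],1],[[0,0,0.98],[-0.2271,0.2201,0],1],[[0,0,0.98],[-0.2271,0.2201,0],1],[[0,0,0.98],[-0.2271,0.2201,0],1],[[0,0,0.98],[-0.2271,0.2201,0],1]]'
python3 - <<'E'
from h import *
s=r.get_state();c=cams.capture("wrist");print(s["position"].round(1) if hasattr(s["position"],"round") else s["position"])
cv2.imwrite("pics/w8.png",cv2.cvtColor(c["frame"],cv2.COLOR_RGB2BGR))
c=cams.capture("top")
for b in blades(c): print(np.round(b,1))
f=cv2.cvtColor(c["frame"],cv2.COLOR_RGB2BGR)
cv2.imwrite("pics/t8.png",cv2.resize(f[95:235,145:360],None,fx=3.7,fy=3.7,interpolation=cv2.INTER_CUBIC))
E
```

```text
t: 24.7
position: [433.4, 142.3, 60.4]
tool_rot: [-3.118, -0.387, -0.001]
contact_force: [-0.5, -0.8, -0.4]
opening: 0.005
[433.4 142.3  60.4]
[660.1 -77.9  89.   40.9   4.2 277.1 130.6]
[658.9 -28.1  89.2  41.2   4.5 260.9 131.3]
[653.   38.9  88.9  41.1   4.2 239.  133.4]
[647.9  89.9  89.2  41.3   4.2 222.4 135.3]
[642.4 158.5  89.1  40.9   4.9 200.1 138.8]
[640.7 208.9  89.   41.2   4.1 183.5 139.6]
```

View pics/t8.png

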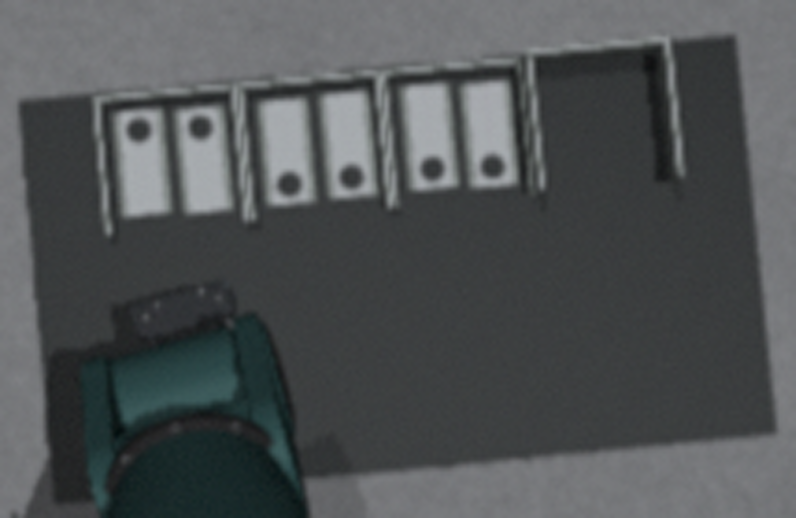

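View pics/w8.png

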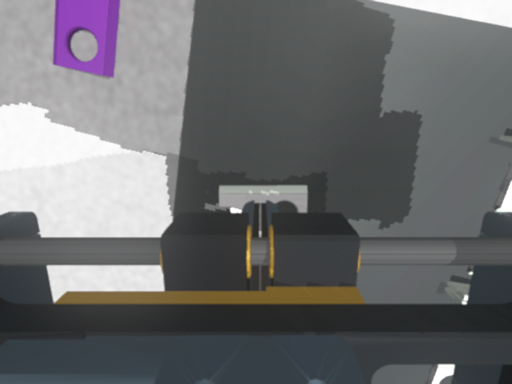

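All six sound blades lie two per tray. The wrist view shows the broken blade under the fingers (columns 219–307, centre 263), so I'll shift 2 mm towards the solid end and slide it to the scrap tray.

```bash
python3 -m creep '[[[0,0,0],[-0.002,0,-0.018],1],[[0,0,0],[-0.002,0,-0.027],1],[[0,0,0],[-0.002,0,-0.030],1],[[0,0,0],[-0.002,0,-0.030],1],[[0,0,-0.15],[0.006,-0.022,-0.030],1],[[0,0,-0.3],[0.015,-0.047,-0.030],1],[[0,0,-0.45],[0.025,-0.072,-0.030],1],[[0,0,-0.6],[0.034,-0.097,-0.030],1],[[0,0,-0.75],[0.043,-0.122,-0.030],1],[[0,0,-0.9],[0.053,-0.147,-0.030],1]]'
python3 - <<'E'
from h import *
c=cams.capture("scene")
f=cv2.cvtColor(c["frame"],cv2.COLOR_RGB2BGR)
cv2.imwrite("pics/s9.png",cv2.resize(f[120:310,130:360],None,fx=3,fy=3,interpolation=cv2.INTER_CUBIC))
E
```

```text
t: 26.05
position: [486.4, -5.3, 30.6]
tool_rot: [-3.138, -0.141, -0.001]
contact_force: [-0.9, 2.4, 9.3]
opening: 0.005
```

View pics/s9.png

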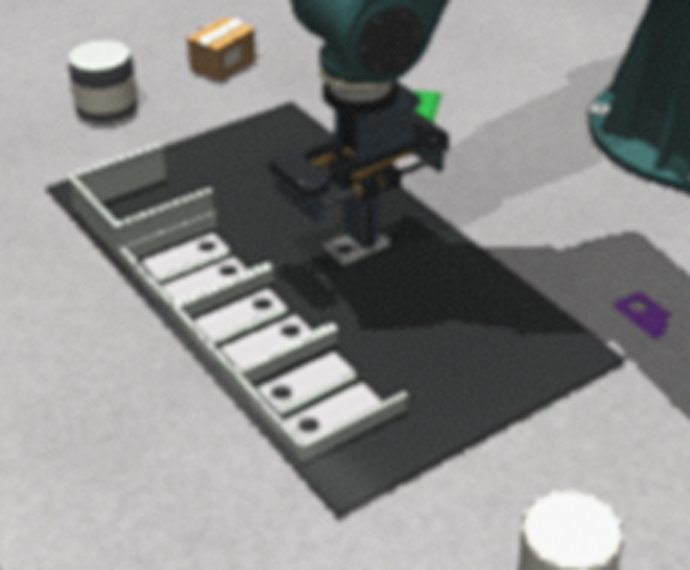

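```bash
python3 -m creep '[[[0,0,-0.08],[0.0095,-0.0248,0],1],[[0,0,-0.08],[0.019,-0.0496,0],1],[[0,0,-0.08],[0.0286,-0.0745,0],1],[[0,0,-0.08],[0.0382,-0.0993,0],1],[[0,0,-0.08],[0.0478,-0.124,0],1],[[0,0,-0.08],[0.0575,-0.149,0],1],[[0,0,-0.08],[0.0672,-0.1737,0],1],[[0,0,-0.08],[0.0672,-0.1737,0],1],[[0,0,-0.08],[0.090,-0.172,0],1],[[0,0,-0.08],[0.112,-0.1702,0],1]]'
python3 -m creep '[[[0,0,0],[0.022,0.0017,0],1],[[0,0,0],[0.044,0.0035,0],1],[[0,0,0],[0.0655,0.005,0],1],[[0,0,0],[0.0655,0.005,0],1],[[0,0,0],[0.0655,0.005,0],1],[[0,0,0],[0.0655,0.005,0.010],1],[[0,0,0],[0.0655,0.005,0.040],1],[[0,0,0],[0.0655,0.005,0.080],1],[[0,0,0],[0.040,0.030,0.120],1],[[0,0,0],[0.000,0.060,0.140],1]]'
```

```text
t: 27.35
position: [598.4, -175.1, 30.8]
tool_rot: [3.139, 0.119, 0.001]
contact_force: [-3.0, -0.2, 9.7]
opening: 0.003
t: 28.6
position: [597.8, -114.5, 172.6]
tool_rot: [3.139, 0.119, 0.004]
contact_force: [-0.1, 0.7, -0.2]
opening: 0.005
```

Now I'll move the arm back clear to the left for the final check.

```bash
python3 -m creep '[[[0,0,0],[-0.020,0.050,0.02],1],[[0,0,0],[-0.050,0.100,0.04],1],[[0,0,0],[-0.080,0.150,0.06],1],[[0,0,0],[-0.110,0.200,0.06],1],[[0,0,0],[-0.140,0.250,0.06],1],[[0,0,0],[-0.170,0.300,0.06],1],[[0,0,0],[-0.200,0.350,0.06],1],[[0,0,0],[-0.220,0.400,0.06],1],[[0,0,0],[-0.230,0.450,0.06],1],[[0,0,0],[-0.240,0.500,0.06],1]]'
python3 - <<'E'
from h import *
c=cams.capture("top")
yaw=np.radians(4.4);Mt=np.array([[np.cos(yaw),np.sin(yaw)],[-np.sin(yaw),np.cos(yaw)]])
for b in blades(c): print(np.round(b,1),"mat",(Mt@(np.array(b[:2])-[552,-.5])).round(1))
f=cv2.cvtColor(c["frame"],cv2.COLOR_RGB2BGR)
cv2.imwrite("pics/t10.png",cv2.resize(f[95:235,145:360],None,fx=3.7,fy=3.7,interpolation=cv2.INTER_CUBIC))
c=cams.capture("scene")
f=cv2.cvtColor(c["frame"],cv2.COLOR_RGB2BGR)
cv2.imwrite("pics/s10.png",cv2.resize(f[120:310,130:360],None,fx=3,fy=3,interpolation=cv2.INTER_CUBIC))
E
```

```text
t: 29.85
position: [356.6, 387.0, 230.6]
tool_rot: [-3.139, -0.121, -0.0]
contact_force: [1.1, -0.2, 0.3]
opening: 0.006
[660.1 -78.   88.8  40.3   3.8 277.1 130.5] mat [101.9 -85.5]
[ 670.5 -168.5   64.5   40.3    4.8  305.9  126.9] mat [ 105.3 -176.6]
[659.  -28.3  88.9  40.5   4.5 260.9 131.2] mat [104.5 -35.9]
[653.   38.8  88.6  40.3   4.4 239.  133.4] mat [103.8  31.4]
[647.9  89.8  88.8  40.7   4.1 222.4 135.2] mat [102.6  82.7]
[642.4 158.5  88.7  40.5   5.  200.1 138.8] mat [102.4 151.6]
[640.7 208.8  88.6  40.6   4.3 183.5 139.7] mat [104.5 201.9]
```

View pics/t10.png

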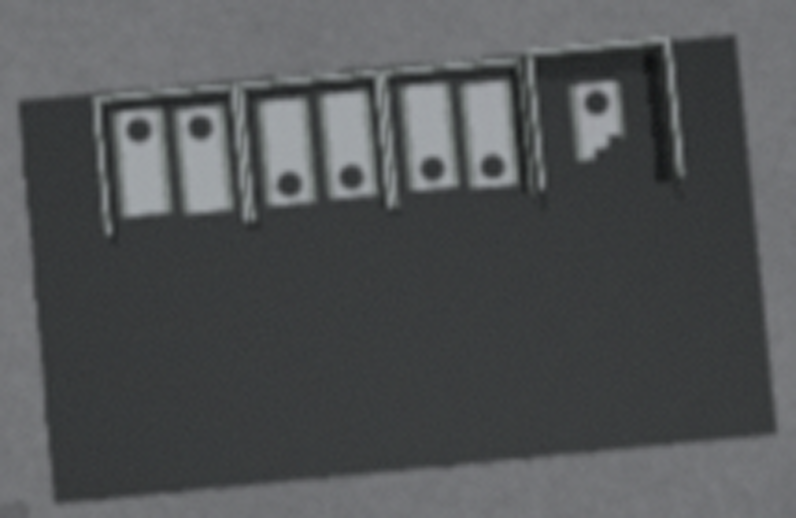

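View pics/s10.png

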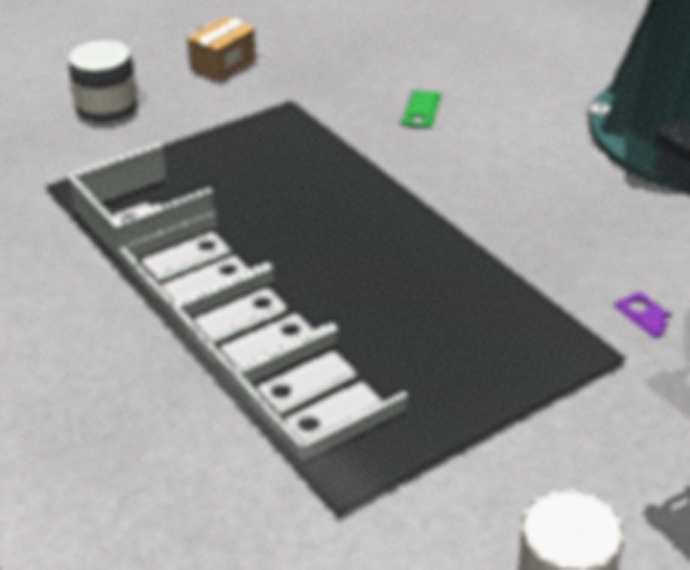

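Both views agree. Each kit tray has two flat blades inside, at mat x 101.9–104.5 with at least 6 mm clear of every wall and of each other. The broken blade is in the tall tray at crop pixel (597,120), and the bystanders and look-alikes haven't moved. I'm handing in.

Run:
```python
from h import *
print(order.hand_in()); print(r.get_state()["t"])
```

```text
the job is handed in; nothing more can be done
None
the job is handed in; nothing more can be done
```

The job is done and handed in at about 30 s of the 72 s allowed. I slid the six sound blades with shut fingertips at 7.6–9.7 N measured. I took the kit trays left to right, one blade each and then a second each, and slid the broken blade last into the high-walled scrap tray at the right end.

**Final checks:** The top and scene pictures show two flat, parallel blades fully inside each kit tray, at least about 6 mm from every wall and from each other. The broken blade is fully inside the scrap tray. The filter, carton, tin, and the green and purple look-alikes were not touched.

No check failed. The only differences were landing positions 1–3 mm from the commanded ones, well within the room in the trays.

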